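# Ready to weigh a hot roll

### The arm

A 7-joint arm with a two-finger parallel gripper is mounted at the origin on a cart in front of the work surface, level with it; the furniture and walls round the work are solid. World frame = base frame: x ahead of the robot, y to its left, z up, the work surface at z = 0. Lengths are in m, angles in degrees, forces in N, time in s.
With the tool pointing down it reaches from about 0.4 to 0.85 m from the base axis. Payload 10.4 kg.
Tool frame: the origin (TCP) lies midway between the tips of the shut fingers; the grasp point (between the pads) lies 19 mm behind it (r.grasp_offset is the distance from the TCP to the grasp point, in m); z points along the fingers, y is the line along which they close (so a half turn about z gives the same grasp; the last joint's range is limited). The gripper opens to 87 mm and grips with 3 to 60 N. Pads are 19 mm wide; open, the fingers measure 117 mm over their backs; the gripper's body (75 mm by 190 mm) begins 51 mm behind the grasp point.
Start: joints at [-71.597, 19.034, -3.707, 83.658, 1.238, 77.344, -5.071], TCP at [0.211, 0.588, 0.223] pointing down, gripper open.
Joint ranges: [-148.97, 148.97], [-28.65, 121.19], [-84.17, 76.75], [9.2, 138.47], [-72.65, 252.65], [3.7, 117.97], [-149.18, 149.18]. Speed limits (degrees/s): [127.2, 127.2, 159.86, 159.86, 180, 180, 180].

### API

Orientations are given as [roll, pitch, yaw] about the fixed x, y, z axes, in that order (R = Rz(yaw) Ry(pitch) Rx(roll)).
In Python, from rig import r, viewer, nets gives the robot as it stands. The module is installed in compiled form; this text tells all that it offers.
- The arm moves only by the shell command python3 -m handwheel 'ROWS' [FORCE]. ROWS is JSON, a list of rows, each a list of 7 numbers: the turn, a rotation vector about the tool's x, y, z each as a share of 0.5 rad, from -1 to 1, then the shift along the tool's x, y, z each as a share of 50 cm, from -1 to 1, then the closure, from -1 (fully open) to 1 (shut). In form: [[ax, ay, az, tx, ty, tz, claw], ...]. A call has 1 to 12 rows; each row shifts and turns the commanded pose from where the row before left it, along the tool's axes as they then stand; what a row does not reach is not made up. A row lasts 1/8 s, in which the tool goes at most 62.5 mm and 10.7 degrees, less where a joint would pass 70% of its speed; a pose out of reach is approached as far as the arm can. A call with a number of a shift or a turn outside -1 to 1 is refused whole. A call with a gripper value outside its range is refused whole. The fingers move at their own pace and stop on an object; FORCE is the grip in N (left out, the last holds). Time passes only in rows, so rows that do not move let the fingers close. It gives the time, the measured TCP pose, the force, the opening and the grip force at its end, in the units of the state.
- r.get_state(): the state, without advancing time (a new reading comes with each control period).
- viewer.read_camera(name): name is "side" or "top"; returns the picture (420x560x3 uint8, blue, green, red); there is no depth.
- viewer.calibration(name): a dict with "K" (3x3 intrinsics, pixels), "D" ([k1, k2, p1, p2, k3] as OpenCV has them; the pictures are not rectified), "rvec" (rotation vector, rad) and "tvec" (3), from world to camera coordinates, as OpenCV has them. Camera axes: x right, y down, z forward; pixel columns grow to the right and rows downward; lengths in m; the calibration is good to about 2 mm. A picture is of the moment at which its call begins. calibration takes no time and is no camera call.
- r.close_job(): hands the job in; it is judged then, once.
Trained networks look in the newest picture that a camera, given by its name, has taken for a name from the list of things; names that differ only in an ending like _2 or _b are one class to them, and where a whole thing is asked for, a point or a joint stands for the part that bears it (a point fixed in the world has none). Each returns a list of dicts, best first, with "score" (0 to 1); they miss things now and then, are a little off and sometimes report something else, mostly with a low value. They report only what shows in the picture. A call takes as long as a camera call. They do not tell look-alikes from the thing itself.
- nets.recognise(camera, thing): "centre" ([x, y, z] in m, in world coordinates, good to about 4 mm: the middle of the surface that is visible of it).
- nets.regions_of(camera, thing): "mask" (420x560 bool, what is visible of it).
The state is a dict: "clock": time; "joints": joint angles; "joint_velocities": joint speeds; "joint_torque": joint torques, N m; "tcp_pos": TCP position; "tool_rot": TCP orientation; "wrist_force": force on the tool from outside, world axes, zero at the start; "wrist_torque": the same for the moment, N m; "grip_width": opening from 0.0 (shut) to 1.0 (fully open); "gripper_force": force on a finger pad.
Only numpy, scipy, OpenCV 4.12 (cv2) and the standard library are available. Lean on these libraries where they do the work, as an engineer would, in place of code of your own. Each camera call takes 0.05 s, during which the arm holds its last target. There are 200 camera calls.

### The job

I want to weigh the dark rye roll: stand the wooden bowl upright in the middle of the scale's pan and let go of it, then pick up the kitchen tongs, close their jaws gently on the dark roll (it is hot, so never touch it with the gripper itself), lift it off the rack and carry it to the bowl. Finish while still holding the roll in the tongs, clear above the middle of the bowl, so that I can zero the scale before it goes in. Do not disturb the two pale rolls.

Things in the scene. Friction and masses are not known exactly. Their poses are not given: they have to be found in the camera images.
- bowl: turned wooden bowl, 116 mm across the rim, 55 mm high, foot 68 mm across, about 0.16 kg; origin at the centre of its underside, z up. The wall is 8 mm thick and nearly upright in its top 30 mm (outer radius 55 mm at height 24 mm, 58 mm at the rim; inner floor at 8 mm), so it can be pinched by the rim from above with one finger inside
- pan_top (a point): centre of the upper face of the scale's round steel pan (flat part 121 mm across, with a lip 4 mm high round it, 132 mm over all), 78 mm above the worktop when empty. The portion scale under it is fixed to the worktop: white housing, base 150 x 150 mm, round dial with a red pointer on the sloping side that faces the robot
- scale_pan (a joint): how far the sprung pan is pressed down, m: 0 empty, 0.012 at its stop; 0.3 N starts it moving, then 0.42 N per mm
- rack: fixed wire cooling rack, 150 mm (its x) by 300 mm (its y), upper side 28 mm above the worktop; origin under its centre. The three rolls stand on it side by side along its y, about 95 mm apart, in any order
- rye_roll: the dark brown round roll with pale oat flakes on top, 56 mm across (widest between 15 and 24 mm above its underside), 42 mm high, about 0.045 kg; rigid; origin at the centre of its underside
- pale_roll_a: a pale brown roll with a light cut along its top, same size; stays on the rack
- pale_roll_b: the other pale brown roll, same size; stays on the rack
- tongs: steel kitchen tongs with red grip sleeves half way along and red jaws at the tips, lying on their side on the worktop, 235 mm long, 24 mm high, 0.10 kg; origin under the hinge pin, z up. The frame belongs to the arm on its +y side; with the tongs open, as at the start, x is their middle line, from the hinge to the jaws. Centre of mass about 100 mm from the pin
- grip_a (a point): outer face of the red sleeve on the +y arm, 91 mm along x from the pin, 12 mm above the underside. The sleeves, 56 mm long and 20 mm high, are the place to take the tongs from above: open they measure 63 mm over their outsides; squeezing them closes the jaws about twice as far (46 mm over the sleeves: jaws 56 mm apart, on a roll)
- grip_b (a point): the same point on the sleeve of the moving arm, on the -y side
- tongs_arm (a joint): closing angle between the two arms of the tongs, rad: 0 fully open (they spring open), about 0.18 on a roll, 0.46 shut. The spring pushes the sleeves outwards with about 6.5 N when open and 9.5 N on a roll; of any grip beyond that about half reaches each jaw. More than 25 N at a jaw squashes a roll
- jaw_a (a point): middle of the inner face of the jaw on the tongs' +y arm, 12 mm above their underside, 186 mm along x from the pin. The jaws are slightly hollow, 38 mm long and 24 mm high; open they stand 90 mm apart
- jaw_b (a point): middle of the inner face of the jaw on the moving -y arm
- rye_roll_mid (a point): point on the dark roll's axis 20 mm above its underside, the height at which to grip it
There are look-alikes about, which are no part of the job. What is shaped like the rye_roll but blue or turquoise is not meant.

How it is judged (in metres and radians):
On the way, in this order (a step that is already met when the one before it is completed fails the run):
1. the bowl stands released, upright and at rest in the middle of the pan (horizontal distance between bowl and pan_top below 0.018 m and angle between bowl's own z axis and vertical below 0.08 rad and z of bowl in the frame of pan_top below 0.006 m and value of joint scale_pan above 0.0002 m and linear speed of bowl below 0.02 m/s and contact force between each of the arm, the fingers and bowl below 0.1 N), for 0.3 s.
2. the tongs, held by the gripper, have closed on the dark roll and lifted it clear of the rack (contact force between tongs_arm and rye_roll above 0.3 N and distance between each of jaw_a, jaw_b and rye_roll_mid below 0.042 m and contact force between the fingers and tongs above 1 N and z of rye_roll in the frame of rack above 0.045 m and contact force between rye_roll and rack below 0.05 N), for 0.2 s.
At the end, for the whole second after the job is handed in: Bowl upright and untouched on the pan, within 18 mm of its centre; dark roll between both jaws of the gripped tongs, at rest within 30 mm of the bowl's axis, its underside 60 to 300 mm above the bowl's underside (the rim is at 55); pale rolls within 30 mm of where they were (all of step 1 and contact force between tongs_arm and rye_roll above 0.3 N and distance between each of jaw_a, jaw_b and rye_roll_mid below 0.042 m and contact force between the fingers and tongs above 1 N and horizontal distance between rye_roll_mid and bowl below 0.03 m and z of rye_roll in the frame of bowl between 0.06 and 0.3 m and contact force between each of rye_roll, tongs and bowl below 0.05 N and linear speed of rye_roll below 0.03 m/s and distance of each of pale_roll_a, pale_roll_b from where it was at the start of the episode below 0.03 m); the arm keeps its last pose, push and grip.
It fails at once if the robot itself touches the dark roll (contact force between any of the fingers, the arm and rye_roll above 0.2 N).
It fails at once if the roll is squashed: more than 25 N at a jaw (contact force between tongs_arm and rye_roll above 25 N).
It fails at once if a pale roll is shifted by more than 30 mm (distance of any of pale_roll_a, pale_roll_b from where it was at the start of the episode above 0.03 m).
It also fails if it takes over 64 s, if anything falls off the work surface, if the arm or the gripper's body presses on something with over 40 N, if the wrist force passes 120 N, or if a joint passes its speed limit or range.

## Working session

There is one attempt and no reset: what is moved stays moved. The work goes in short steps, Python scripts to look and compute and a shell command to move; the robot and the scene stay as the last step left them, time stands still between calls to the robot, and variables do not carry over. Pictures are saved under pics/ and viewed, at most 10 in all, crops included, and the job is handed in when it is done.

```bash
mkdir -p pics
python3 - <<'E'
from rig import r,viewer,nets
import cv2
print(r.get_state(), r.grasp_offset)
for c in("top","side"):
    cv2.imwrite(f"pics/{c}0.png",viewer.read_camera(c))
    print(c,viewer.calibration(c))
    for t in("bowl","pan_top","rack","rye_roll","pale_roll_a","tongs","grip_a","grip_b","jaw_a","jaw_b"):
        try: print(t,[(d["score"],d["centre"]) for d in nets.recognise(c,t)][:4])
        except Exception as e: print(t,e)
E
```

```text
{'clock': 0.0, 'joints': array([-71.59632436,  19.07293128,  -3.70703347,  83.70687262,
         1.23724769,  77.34392031,  -5.06997723]), 'joint_velocities': array([-0.03396514, -0.02727323, -0.08658903, -0.02232426,  0.04505406,
       -0.03083803, -0.10242061]), 'joint_torque': array([ 4.61619402e-05, -6.23254037e+01,  2.49362929e-02, -3.89912724e+01,
       -6.11480442e-02,  3.96235823e-02,  1.60998993e-04]), 'tcp_pos': array([0.21053943, 0.58804609, 0.22173629]), 'tool_rot': array([-1.79916190e+02,  3.60647786e-03,  1.60303289e+02]), 'wrist_force': array([-0.06913457, -0.40594537,  0.28480746]), 'wrist_torque': array([-0.0498186 ,  0.00344996,  0.00270253]), 'gripper_force': 0.0, 'grip_width': 1.0004496327841765} 0.0187
top {'K': array([[525.69314532,   0.        , 283.62797775],
       [  0.        , 525.69314532, 208.25626898],
       [  0.        ,   0.        ,   1.        ]]), 'D': array([-0.02104017,  0.        ,  0.        ,  0.        ,  0.        ]), 'rvec': array([ 2.20107781, -2.01015441,  0.21778114]), 'tvec': array([0.1880092 , 0.52560907, 1.41721947])}
bowl [(0.65,
[... 1093 characters left out ...]
093, 0.0268])]
pan_top [(0.21, [0.4241, -0.1094, 0.0314])]
rack [(0.9, [0.5951, 0.1793, 0.0263])]
rye_roll [(0.85, [0.6205, 0.1805, 0.0619]), (0.7, [0.6193, -0.0374, 0.0351]), (0.65, [0.3624, 0.5892, 0.0459])]
pale_roll_a [(0.92, [0.6199, 0.0882, 0.0621]), (0.65, [0.62, 0.1798, 0.0674])]
tongs [(0.76, [0.4432, 0.1566, 0.0194]), (0.59, [0.4251, -0.1091, 0.0286]), (0.53, [0.5897, -0.1485, 0.078])]
grip_a [(0.93, [0.4421, 0.1532, 0.0225]), (0.54, [0.4123, 0.1451, 0.0171])]
grip_b [(0.93, [0.4421, 0.1532, 0.0225]), (0.54, [0.4123, 0.1451, 0.0171])]
jaw_a [(0.59, [0.4424, 0.1507, 0.0175]), (0.51, [0.4112, 0.1485, 0.0209])]
jaw_b [(0.59, [0.4424, 0.1507, 0.0175]), (0.51, [0.4112, 0.1485, 0.0209])]
```

View pics/top0.png

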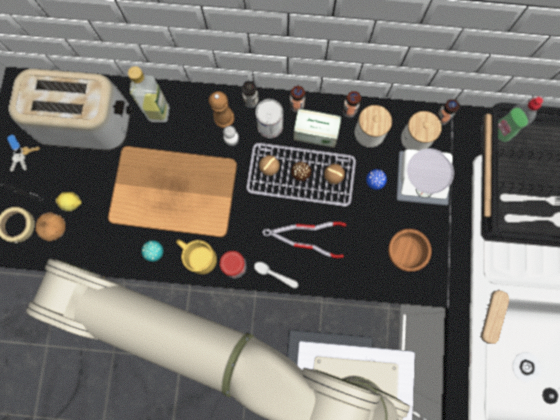

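View pics/side0.png

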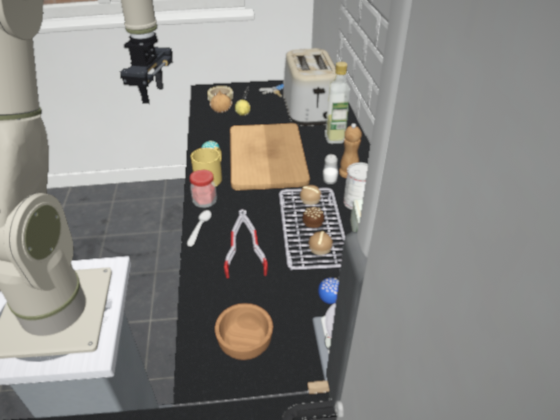

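The top view shows the bowl at (410,250), the pan at (430,172), the rye roll at (302,170) with a pale roll on either side, and the tongs with their hinge at (267,232) and jaws at about (340,225) and (338,255). The side view agrees, though it only shows part of the pan. The next step is to fit the poses.

```bash
cat > h.py <<'E'
from rig import r,viewer,nets
import cv2,numpy as np
from scipy.optimize import minimize
C={c:viewer.calibration(c) for c in("top","side")}
def proj(c,P): k=C[c]; return cv2.projectPoints(np.float64(P).reshape(-1,3),k["rvec"],k["tvec"],k["K"],k["D"])[0][:,0]
def ray(c,uv,z):
    k=C[c]; R=cv2.Rodrigues(k["rvec"])[0]; o=-R.T@k["tvec"]
    n=cv2.undistortPoints(np.float64(uv).reshape(-1,1,2),k["K"],k["D"])[:,0]
    d=np.c_[n,np.ones(len(n))]@R; return o+d*((z-o[2])/d[:,2])[:,None]
def fit(c,mask,prof,z0,x0):
    t=np.linspace(0,2*np.pi,48,endpoint=False); S=4
    ref=cv2.resize(mask.astype(np.uint8),None,fx=S,fy=S,interpolation=cv2.INTER_NEAREST)
    def cost(q):
        P=np.concatenate([np.c_[q[0]+a*np.cos(t),q[1]+a*np.sin(t),0*t+z0+h] for a,h in prof])
        m=np.zeros_like(ref); cv2.fillConvexPoly(m,cv2.convexHull(np.int32((proj(c,P)+.5)*S)),1)
        return 1-(m&ref).sum()/max(1,(m|ref).sum())
    b=minimize(cost,x0,method="Nelder-Mead",options=dict(initial_simplex=np.array([x0,np.add(x0,[.015,0]),np.add(x0,[0,.015])]),xatol=2e-4))
    return b.x.round(4),round(b.fun,3)
BOWL=[(.034,0),(.055,.024),(.058,.055)]; ROLL=[(.02,0),(.028,.015),(.028,.024),(.018,.038),(.008,.042)]; PAN=[(.066,.004)]
E
python3 - <<'E'
from h import *
for c in C:
    img=viewer.read_camera(c); R=cv2.Rodrigues(C[c]["rvec"])[0]; print(c,"cam at",-R.T@C[c]["tvec"])
    for t,pf,z0 in(("bowl",BOWL,0),("pan_top",PAN,.078),("rye_roll",ROLL,.028),("pale_roll_a",ROLL,.028)):
        for d in nets.regions_of(c,t)[:3]:
            m=d["mask"]
            if m.sum()<50: continue
            v,u=np.nonzero(m); x0=ray(c,[[u.mean(),v.mean()]],z0+.02)[0,:2]
            print(t,d["score"],m.sum(),(u.mean().round(),v.mean().round()),fit(c,m,pf,z0,x0))
    hsv=cv2.cvtColor(img,cv2.COLOR_BGR2HSV); red=(((hsv[...,0]<6)|(hsv[...,0]>172))&(hsv[...,1]>130)&(hsv[...,2]>70)).astype(np.uint8)
    n,l,s,ce=cv2.connectedComponentsWithStats(red)
    for i in range(1,n):
        if s[i,4]>15:
            p=ray(c,ce[i],.018)[0]
            if .3<p[0]<.55 and 0<p[1]<.3:
                v,u=np.nonzero(l==i); q=ray(c,np.c_[u,v],.018)[:,:2]; w=np.linalg.svd(q-q.mean(0),full_matrices=False)[2][0]; e=(q-q.mean(0))@w
                print("red",s[i,4],ce[i].round(1),p.round(4),"ends",(q.mean(0)+w*e.min()).round(4),(q.mean(0)+w*e.max()).round(4))
E
```

```text
top cam at [0.19859377 0.2132315  1.49506395]
bowl 0.82 1394 (np.float64(409.0), np.float64(250.0)) (array([ 0.4216, -0.1234]), np.float64(0.032))
bowl 0.49 291 (np.float64(298.0), np.float64(182.0)) (array([0.5723, 0.3   ]), np.float64(0.917))
pan_top 0.9 1645 (np.float64(430.0), np.float64(171.0)) (array([ 0.6447, -0.1639]), np.float64(0.038))
rye_roll 0.81 331 (np.float64(301.0), np.float64(171.0)) (array([0.62  , 0.1966]), np.float64(0.06))
rye_roll 0.76 316 (np.float64(375.0), np.float64(179.0)) (array([ 0.6164, -0.0182]), np.float64(0.051))
rye_roll 0.6 340 (np.float64(152.0), np.float64(250.0)) (array([0.3559, 0.5878]), np.float64(0.045))
pale_roll_a 0.87 335 (np.float64(268.0), np.float64(165.0)) (array([0.6298, 0.2901]), np.float64(0.08))
pale_roll_a 0.64 296 (np.float64(334.0), np.float64(174.0)) (array([0.6215, 0.1007]), np.float64(0.07))
pale_roll_a 0.47 311 (np.float64(301.0), np.float64(171.0)) (array([0.6199, 0.1961]), np.float64(0.053))
red 58 [339.7 223.4] [0.485  0.0719 0.018 ] ends [0.4863 0.0888] [0.4835 0.0534]
red 44 [305.7 224.7] [0.4724 0.1683 0.018 ] ends [0.
[... 792 characters left out ...]
at64(290.0)) (array([ 0.6163, -0.0424]), np.float64(0.253))
pale_roll_a 0.75 443 (np.float64(320.0), np.float64(243.0)) (array([0.6252, 0.1041]), np.float64(0.083))
pale_roll_a 0.74 194 (np.float64(329.0), np.float64(319.0)) (array([ 0.6029, -0.1173]), np.float64(0.673))
pale_roll_a 0.61 286 (np.float64(310.0), np.float64(195.0)) (array([0.6321, 0.2912]), np.float64(0.121))
red 26 [256.  236.5] [0.4734 0.1754 0.018 ] ends [0.4733 0.2001] [0.4736 0.1515]
red 20 [231.4 237.1] [0.4107 0.1806 0.018 ] ends [0.4122 0.1996] [0.4089 0.1555]
red 60 [265.1 266.8] [0.486  0.0687 0.018 ] ends [0.4883 0.0908] [0.4834 0.0428]
red 63 [226.1 269.4] [0.3935 0.0709 0.018 ] ends [0.3921 0.0954] [0.3949 0.0465]
```

```bash
python3 -m handwheel '[[0,0,-0.344,0,0,0,-1],[0,0,-0.344,0,0,0,-1],[0,0,0,-0.08,-0.063,0,-1],[0,0,0,-0.08,-0.063,0,-1],[0,0,0,-0.08,-0.063,0,-1],[0,0,0,-0.08,-0.063,0,-1],[0,0,0,-0.08,-0.063,0,-1],[0,0,0,-0.08,-0.063,0,-1],[0,0,0,0,-0.094,0,-1],[0,0,0,0,-0.094,0,-1]]' 30; python3 -m handwheel '[[0,0,0,0,-0.094,0,-1],[0,0,0,0,-0.094,0,-1],[0,0,0,0,-0.094,0,-1],[0,0,0,0,-0.094,0,-1],[0,0,0,0,-0.094,0,-1],[0,0,0,0,-0.094,0,-1],[0,0,0,0,-0.094,0,-1],[0,0,0,0,-0.094,0,-1],[0,0,0,0,0,0,-1]]'; python3 -c "from rig import r;print(r.get_state()['joints'])"
```

```text
clock: 2.85
tcp_pos: [0.4511, 0.3039, 0.2223]
tool_rot: [-180.0, -0.0, 180.0]
wrist_force: [0.8, -0.6, -0.4]
grip_width: 1.001
gripper_force: 0.0
clock: 3.98
tcp_pos: [0.4505, -0.074, 0.2229]
tool_rot: [-180.0, 0.0, 179.7]
wrist_force: [-0.2, -0.1, -0.5]
grip_width: 0.999
gripper_force: 0.0
[-22.62435779  -4.03435151  25.32023559 109.06659783   1.79267228
  74.54049091  91.83687882]
```

```bash
python3 -m handwheel '[[0,0,0,0.055,0.008,0,-1],[0,0,0,0,0,0.07,-1],[0,0,0,0,0,0.07,-1],[0,0,0,0,0,0.07,-1],[0,0,0,0,0,0.07,-1],[0,0,0,0,0,0.05,-1],[0,0,0,0,0,0.03,-1],[0,0,0,0,0,0.03,-1],[0,0,0,0,0,0,-1]]';python3 -m handwheel '[[0,0,0,0,0,0,0],[0,0,0,0,0,0,1],[0,0,0,0,0,0,1],[0,0,0,0,0,0,1],[0,0,0,0,0,0,1],[0,0,0,0,0,0,1],[0,0,0,0,0,0,1],[0,0,0,0,0,0,1]]' 30
```

```text
clock: 5.1
tcp_pos: [0.4229, -0.0663, 0.027]
tool_rot: [-180.0, -0.1, -180.0]
wrist_force: [0.8, 0.1, 0.2]
grip_width: 0.998
gripper_force: 0.0
clock: 6.1
tcp_pos: [0.4233, -0.0666, 0.0275]
tool_rot: [-180.0, 0.0, -180.0]
wrist_force: [0.2, -2.2, -0.7]
grip_width: 0.175
gripper_force: 0.5
```

```bash
python3 -m handwheel '[[0,0,0,0,0,0,1],[0,0,0,0,0,0,1],[0,0,0,0,0,0,1],[0,0,0,0,0,0,1]]' 30;python3 -m handwheel '[[0,0,0,0,0,-0.02,1],[0,0,0,0,0,-0.04,1],[0,0,0,0,0,-0.06,1],[0,0,0,0,0,-0.06,1],[0,0,0,0,0,-0.06,1],[0,0,0,0,0,-0.06,1],[0,0,0,0,0,0,1]]'
python3 - <<'E'
from h import *
for c in C: cv2.imwrite(f"pics/{c}1.png",viewer.read_camera(c)[140:400,180:500])
E
```

```text
clock: 6.6
tcp_pos: [0.4238, -0.0665, 0.0278]
tool_rot: [-180.0, 0.1, -180.0]
wrist_force: [1.5, -2.1, 4.7]
grip_width: 0.12
gripper_force: 28.6
clock: 7.48
tcp_pos: [0.4235, -0.0662, 0.1789]
tool_rot: [179.9, 0.1, -180.0]
wrist_force: [1.1, -0.6, -2.2]
grip_width: 0.106
gripper_force: 30.2
```

View pics/side1.png

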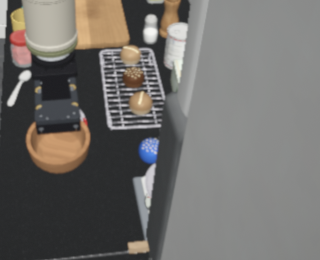

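The bowl is in the gripper and level, with its rim centre at about (58,140) in the crop. I'll carry it over to the pan.

```bash
python3 -m handwheel '[[0,0,0,-0.02,-0.004,0,1],[0,0,0,-0.044,-0.009,0,1],[0,0,0,-0.05,-0.01,0,1],[0,0,0,-0.05,-0.01,0,1],[0,0,0,-0.05,-0.01,0,1],[0,0,0,-0.05,-0.01,0,1],[0,0,0,-0.05,-0.01,0,1],[0,0,0,-0.05,-0.01,0,1],[0,0,0,-0.044,-0.009,0,1],[0,0,0,-0.035,-0.008,0,1],[0,0,0,0,0,0,1],[0,0,0,0,0,0,1]]'
python3 - <<'E'
from h import *
cv2.imwrite("pics/t2.png",cv2.resize(viewer.read_camera("top")[80:280,340:540],None,fx=3,fy=3))
k=nets.regions_of("top","bowl")
for d in k[:2]:
    m=d["mask"];v,u=np.nonzero(m);print(d["score"],m.sum(),u.mean(),v.mean(),fit("top",m,BOWL,.15,(.645,-.164)))
E
```

```text
clock: 9.07
tcp_pos: [0.6442, -0.1115, 0.1765]
tool_rot: [-180.0, -0.1, -180.0]
wrist_force: [-0.1, 0.2, -1.1]
grip_width: 0.101
gripper_force: 30.4
```

View pics/t2.png

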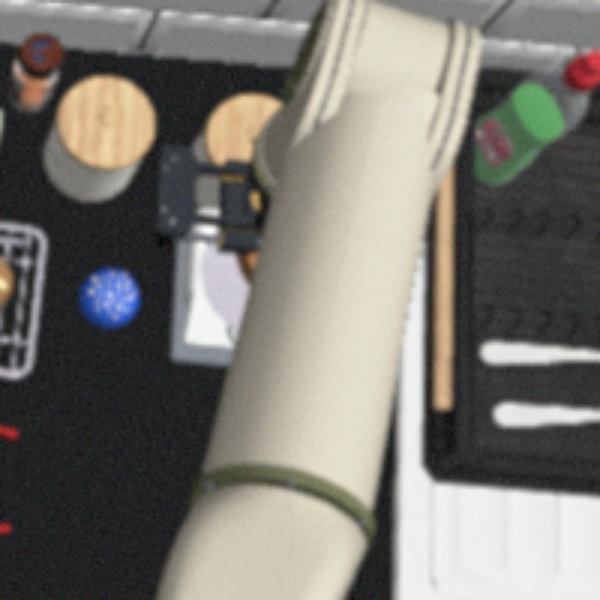

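The arm hides the bowl in this picture, showing only the pan edge near (210,300). I'll lower by contact and check the wrist force.

```bash
python3 -m handwheel '[[0,0,0,0,0,0.05,1],[0,0,0,0,0,0.05,1],[0,0,0,0,0,0.02,1],[0,0,0,0,0,0.015,1],[0,0,0,0,0,0.01,1],[0,0,0,0,0,0,1],[0,0,0,0,0,0,1]]'
```

```text
clock: 10.05
tcp_pos: [0.6452, -0.1113, 0.1057]
tool_rot: [180.0, 0.1, -180.0]
wrist_force: [-1.8, 1.2, 1.1]
grip_width: 0.104
gripper_force: 30.6
```

```bash
python3 -m handwheel '[[0,0,0,0,0,0.003,1],[0,0,0,0,0,0,0.6],[0,0,0,0,0,0,0.3],[0,0,0,0,0,0,-0.3],[0,0,0,0,0,0,-0.3],[0,0,0,0,0,0,-0.3],[0,0,0,0,0,0,-0.3]]';python3 -m handwheel '[[0,0,0,0,0,-0.02,-0.3],[0,0,0,0,0,-0.04,-0.3],[0,0,0,0,0,-0.06,-0.3],[0,0,0,0,0,-0.06,-0.3],[0,0,0,0,0,-0.06,-1],[0,0,0,0,0,0,-1],[0,0,0,0,0,0,-1]]'
```

```text
clock: 10.92
tcp_pos: [0.6448, -0.1115, 0.1035]
tool_rot: [180.0, 0.0, -180.0]
wrist_force: [-0.0, -0.1, 0.3]
grip_width: 0.624
gripper_force: 0.0
clock: 11.8
tcp_pos: [0.6447, -0.1115, 0.2239]
tool_rot: [180.0, 0.0, -180.0]
wrist_force: [0.1, 0.2, -0.8]
grip_width: 0.907
gripper_force: 0.0
```

```bash
python3 -m handwheel '[[0,0,0,0.034,0.047,0,-1],[0,0,0,0.034,0.047,0,-1],[0,0,0,0.034,0.047,0,-1],[0,0,0,0.034,0.047,0,-1],[0,0,0,0.034,0.047,0,-1],[0,0,0,0.034,0.047,0,-1],[0,0,0,0.034,0.047,0,-1],[0,0,0,0.034,0.047,0,-1],[0,0,0,0.034,0.047,0,-1],[0,0,0,0.034,0.047,0,-1],[0,0,0,0.034,0.047,0,-1],[0,0,0,0.034,0.047,0,-1]]';python3 -m handwheel '[[0,0,0.353,0,0,0,-1],[0,0,0.353,0,0,0,-1],[0,0,0.353,0,0,0,-1],[0,0,0.353,0,0,0,-1],[0,0,0.353,0,0,0,-1],[0,0,0.353,0,0,0,-1],[0,0,0.353,0,0,0,-1],[0,0,0.353,0,0,0,-1],[0,0,0.353,0,0,0,-1],[0,0,0,0,0,0,-1]]'
python3 - <<'E'
from h import *
img=viewer.read_camera("top"); cv2.imwrite("pics/t3.png",cv2.resize(img[120:290,220:490],None,fx=2.8,fy=2.8))
for c in C:
  viewer.read_camera(c)
  for t,z,p in(("bowl",.075,BOWL),("rye_roll",.028,ROLL)):
   for d in nets.regions_of(c,t)[:1]:
    m=d["mask"];v,u=np.nonzero(m);print(c,t,d["score"],m.sum(),fit(c,m,p,z,ray(c,[[u.mean(),v.mean()]],z+.02)[0,:2]))
print(r.get_state()["joints"])
E
```

```text
clock: 13.3
tcp_pos: [0.4397, 0.171, 0.2229]
tool_rot: [-180.0, -0.1, -180.0]
wrist_force: [0.9, -0.4, -1.1]
grip_width: 0.999
gripper_force: 0.0
clock: 14.55
tcp_pos: [0.4404, 0.1703, 0.223]
tool_rot: [-179.9, 0.0, 89.1]
wrist_force: [0.1, 0.4, 0.2]
grip_width: 1.0
gripper_force: 0.0
top bowl 0.94 1386 (array([ 0.6413, -0.1591]), np.float64(0.069))
top rye_roll 0.87 311 (array([0.3551, 0.5878]), np.float64(0.103))
side bowl 0.71 125 (array([ 0.6024, -0.113 ]), np.float64(0.952))
side rye_roll 0.83 354 (array([0.6246, 0.1998]), np.float64(0.051))
[-42.04373331  -1.00527707  15.27201711 106.50368776   0.27054536
  74.46747201 -27.77309336]
```

View pics/t3.png

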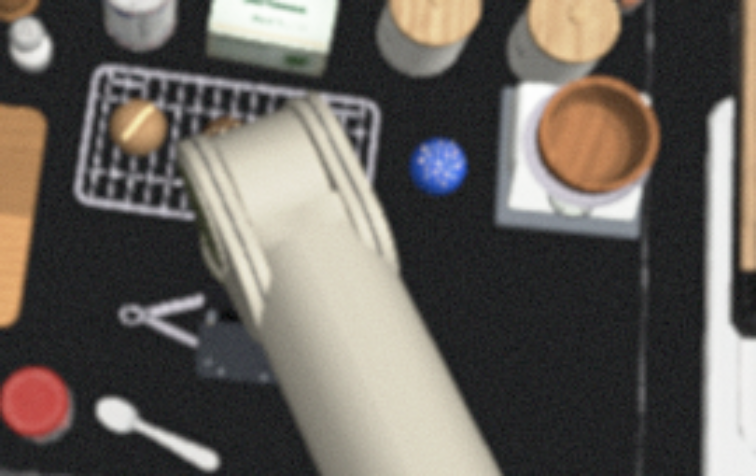

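The bowl stands in the middle of the pan (crop position 598,132), about 6 mm off centre. Next I'll descend onto the tong sleeves.

```bash
python3 -m handwheel '[[0,0,0,0,0,0.08,-1],[0,0,0,0,0,0.08,-1],[0,0,0,0,0,0.08,-1],[0,0,0,0,0,0.08,-1],[0,0,0,0,0,0.06,-1],[0,0,0,0,0,0.03,-1],[0,0,0,0,0,0.018,-1],[0,0,0,0,0,0.01,-1],[0,0,0,0,0,0,-1]]'; python3 -m handwheel '[[0,0,0,0,0,0,-0.6],[0,0,0,0,0,0,-0.4],[0,0,0,0,0,0,-0.32],[0,0,0,0,0,0,-0.32],[0,0,0,0,0,0,-0.32],[0,0,0,0,0,0,-0.32]]' 15
```

```text
clock: 16.02
tcp_pos: [0.4411, 0.1707, 0.0049]
tool_rot: [180.0, -0.0, 89.0]
wrist_force: [0.2, -0.8, -0.5]
grip_width: 1.0
gripper_force: 0.0
clock: 16.77
tcp_pos: [0.4411, 0.1705, 0.0048]
tool_rot: [180.0, -0.0, 89.0]
wrist_force: [0.2, -1.1, 3.6]
grip_width: 0.666
gripper_force: 8.9
```

```bash
python3 -m handwheel '[[0,0,0,0,0,-0.02,-0.32],[0,0,0,0,0,-0.04,-0.32],[0,0,0,0,0,-0.06,-0.32],[0,0,0,0,0,-0.06,-0.32],[0,0,0,0,0,-0.06,-0.32],[0,0,0,0,0,-0.06,-0.32],[0,0,0,0,0,0,-0.32]]'; python3 -m handwheel '[[0,0,-0.344,0,0,0,-0.32],[0,0,-0.344,0,0,0,-0.32],[0,0,-0.344,0,0,0,-0.32],[0,0,-0.344,0,0,0,-0.32],[0,0,-0.344,0,0,0,-0.32],[0,0,-0.344,0,0,0,-0.32],[0,0,-0.344,0,0,0,-0.32],[0,0,-0.344,0,0,0,-0.32],[0,0,-0.344,0,0,0,-0.32],[0,0,0,0,0,0,-0.32]]'
python3 - <<'E'
from h import *
for c in C: cv2.imwrite(f"pics/{c}4.png",viewer.read_camera(c))
a=cv2.resize(cv2.imread("pics/top4.png")[130:270,220:370],None,fx=2.6,fy=2.6);b=cv2.resize(cv2.imread("pics/side4.png")[130:270,200:350],None,fx=2.6,fy=2.6)
cv2.imwrite("pics/ab4.png",np.hstack([a,b]))
E
```

```text
clock: 17.65
tcp_pos: [0.4417, 0.1711, 0.1569]
tool_rot: [179.8, -0.1, 89.0]
wrist_force: [0.4, 0.2, -1.7]
grip_width: 0.664
gripper_force: 7.1
clock: 18.9
tcp_pos: [0.4401, 0.1703, 0.1538]
tool_rot: [-180.0, -0.1, 177.6]
wrist_force: [0.2, 0.9, -1.0]
grip_width: 0.667
gripper_force: 7.1
```

View pics/ab4.png

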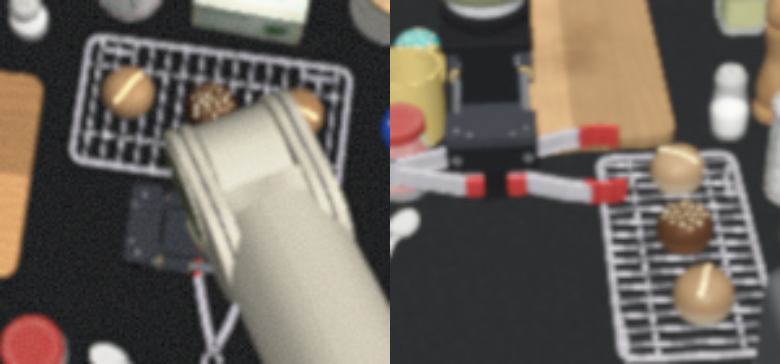

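The tongs are level and now point towards +x. In the side half of the picture the jaws are at crop (600,137) and (608,191). I'll check those against the predicted jaw positions.

Run:
```python
from h import *
s=r.get_state(); p=s["tcp_pos"]; h=np.radians(s["tool_rot"][2]-180); f=np.array([np.cos(h),np.sin(h),0]); l=np.array([-f[1],f[0],0])
img=cv2.imread("pics/side4.png"); hsv=cv2.cvtColor(img,cv2.COLOR_BGR2HSV); red=(((hsv[...,0]<6)|(hsv[...,0]>172))&(hsv[...,1]>130)&(hsv[...,2]>70)).astype(np.uint8)
n,lb,st,ce=cv2.connectedComponentsWithStats(red)
for i in range(1,n):
    if st[i,4]>15 and 200<ce[i][0]<320 and 150<ce[i][1]<230: print("red",st[i],ce[i].round(1))
for z in(-5,19):
  for d in(-28,0,28):
    print(z,d)
    for dx in(76,95,114): print("   ",proj("side",p+f*dx/1e3+l*(d+np.sign(d)*12)/1e3+[0,0,z/1e3]).round(1))
# per jaw: solve along-distance from red column extents, at z=p+.007 and lateral +-40
for i in range(1,n):
    if st[i,4]>15 and 200<ce[i][0]<320 and 150<ce[i][1]<230:
        q=ray("side",ce[i],p[2]+.010)[0]-p; print(ce[i].round(1),"fwd",(q@f).round(4),"left",(q@l).round(4))
```

```text
red [190 172  23  14 203] [200.7 178.9]
red [273 178  15   9 117] [280.1 181.7]
red [230 198   7   8  53] [233.  201.6]
red [244 198   8   8  54] [247.6 201.1]
red [276 198  15  11 112] [283.6 203.1]
-5 -28
    [[273.9 208.1]]
    [[282.2 207.7]]
    [[290.4 207.3]]
-5 0
    [[272.7 197.2]]
    [[280.8 196.8]]
    [[288.8 196.5]]
-5 28
    [[271.6 187. ]]
    [[279.4 186.6]]
    [[287.2 186.2]]
19 -28
    [[273.9 200. ]]
    [[282.3 199.6]]
    [[290.6 199.2]]
19 0
    [[272.7 189.2]]
    [[280.8 188.8]]
    [[288.9 188.4]]
19 28
    [[271.6 179. ]]
    [[279.5 178.6]]
    [[287.4 178.3]]
[200.7 178.9] fwd -0.0957 left 0.0658
[280.1 181.7] fwd 0.0966 left 0.0395
[233.  201.6] fwd -0.0169 left -0.0277
[247.6 201.1] fwd 0.0165 left -0.0285
[283.6 203.1] fwd 0.098 left -0.042
```

```bash
python3 -m handwheel '[[0,0,0,-0.043,0.018,0,-0.32],[0,0,0,-0.043,0.018,0,-0.32],[0,0,0,-0.043,0.018,0,-0.32],[0,0,0,-0.042,0.019,0,-0.32],[0,0,0,0,0,0,-0.32],[0,0,0,0,0,0,-0.32]]'
python3 - <<'E'
from h import *
for c in C: cv2.imwrite(f"pics/{c}5.png",viewer.read_camera(c))
a=cv2.resize(cv2.imread("pics/top5.png")[130:270,220:370],None,fx=2.6,fy=2.6);b=cv2.resize(cv2.imread("pics/side5.png")[130:270,230:380],None,fx=2.6,fy=2.6)
cv2.imwrite("pics/ab5.png",np.hstack([a,b]))
E
```

```text
clock: 19.75
tcp_pos: [0.5271, 0.2032, 0.1542]
tool_rot: [-180.0, -0.0, 177.6]
wrist_force: [-0.0, 0.1, -1.3]
grip_width: 0.661
gripper_force: 7.1
```

View pics/ab5.png

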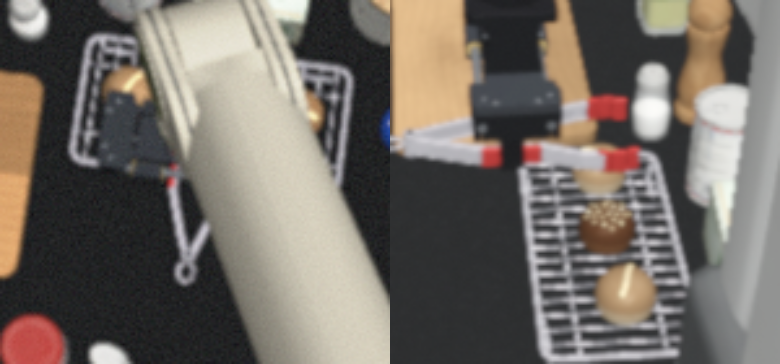

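The tongs are above the rye roll, with the jaws at (608,108) and (622,158) and the roll at (607,228). Now I'll go down and watch the contact force.

```bash
python3 -m handwheel '[[0,0,0,0,0,0.04,-0.32],[0,0,0,0,0,0.05,-0.32],[0,0,0,0,0,0.04,-0.32],[0,0,0,0,0,0.035,-0.32],[0,0,0,0,0,0.03,-0.32],[0,0,0,0,0,0.02,-0.32],[0,0,0,0,0,0.01,-0.32],[0,0,0,0,0,0,-0.32]]'
python3 - <<'E'
from h import *
cv2.imwrite("pics/s6.png",cv2.resize(viewer.read_camera("side")[150:270,240:380],None,fx=4,fy=4))
E
```

```text
clock: 20.85
tcp_pos: [0.5277, 0.2035, 0.042]
tool_rot: [180.0, -0.0, 177.7]
wrist_force: [-0.1, -0.0, -0.1]
grip_width: 0.663
gripper_force: 7.1
```

View pics/s6.png

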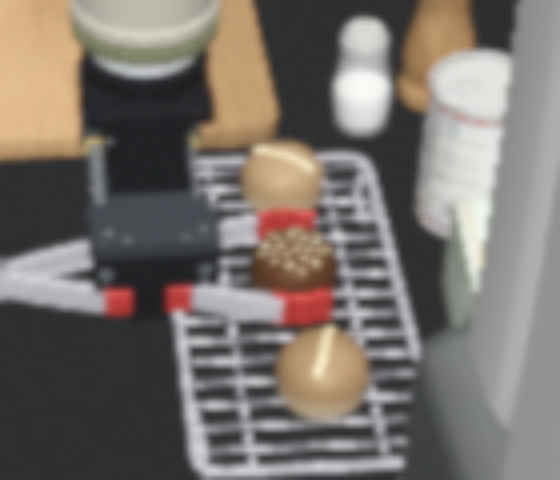

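The jaws straddle the roll (near jaw (307,305), far jaw (288,220), roll (293,260)), and neither pale roll is touched. I'll close gently.

```bash
python3 -m handwheel '[[0,0,0,0,0,0,-0.25],[0,0,0,0,0,0,-0.2],[0,0,0,0,0,0,-0.15],[0,0,0,0,0,0,-0.12],[0,0,0,0,0,0,-0.09],[0,0,0,0,0,0,-0.07],[0,0,0,0,0,0,-0.05],[0,0,0,0,0,0,-0.03],[0,0,0,0,0,0,-0.01],[0,0,0,0,0,0,0.02]]' 18; python3 -m handwheel '[[0,0,0,0,0,0,0.05],[0,0,0,0,0,0,0.1],[0,0,0,0,0,0,0.2],[0,0,0,0,0,0,0.2]]' 20
```

```text
clock: 22.15
tcp_pos: [0.5276, 0.2036, 0.042]
tool_rot: [180.0, -0.0, 177.7]
wrist_force: [0.1, 0.2, -1.5]
grip_width: 0.538
gripper_force: 18.0
clock: 22.65
tcp_pos: [0.5276, 0.2036, 0.042]
tool_rot: [180.0, -0.0, 177.7]
wrist_force: [0.9, -0.0, -0.2]
grip_width: 0.536
gripper_force: 20.0
```

```bash
python3 -m handwheel '[[0,0,0,0,0,-0.01,0.2],[0,0,0,0,0,-0.02,0.2],[0,0,0,0,0,-0.03,0.2],[0,0,0,0,0,-0.04,0.2],[0,0,0,0,0,-0.05,0.2],[0,0,0,0,0,-0.05,0.2],[0,0,0,0,0,-0.05,0.2],[0,0,0,0,0,-0.05,0.2],[0,0,0,0,0,-0.04,0.2],[0,0,0,0,0,-0.02,0.2],[0,0,0,0,0,0,0.2],[0,0,0,0,0,0,0.2]]'
python3 - <<'E'
from h import *
cv2.imwrite("pics/s7.png",cv2.resize(viewer.read_camera("side")[110:250,230:380],None,fx=4,fy=4))
E
```

```text
clock: 24.15
tcp_pos: [0.5272, 0.2034, 0.2213]
tool_rot: [-180.0, -0.1, 177.7]
wrist_force: [0.1, 0.7, -0.3]
grip_width: 0.537
gripper_force: 20.0
```

View pics/s7.png

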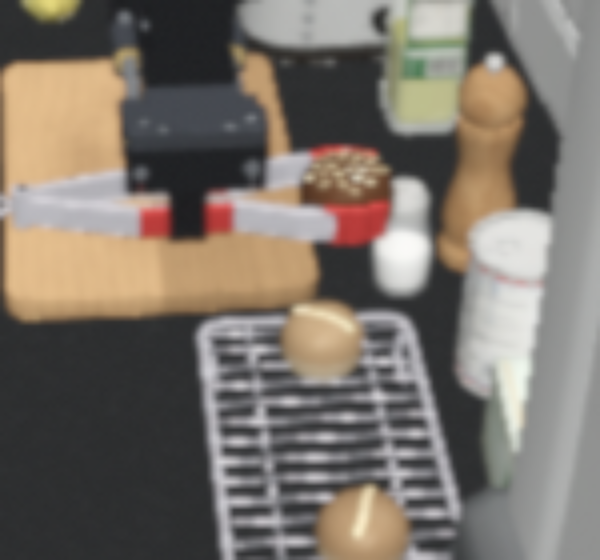

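The roll is held between both jaws and clear of the rack (crop position 345,185), and the pale rolls are where they were. I'll carry it to the bowl.

```bash
python3 -m handwheel '[[0,0,0,-0.003,-0.02,0,0.2],[0,0,0,-0.006,-0.04,0,0.2],[0,0,0,-0.006,-0.07,0,0.2],[0,0,0,-0.008,-0.08,0,0.2],[0,0,0,-0.008,-0.08,0,0.2],[0,0,0,-0.008,-0.08,0,0.2],[0,0,0,-0.006,-0.08,0,0.2],[0,0,0,-0.006,-0.08,0,0.2],[0,0,0,-0.006,-0.07,0,0.2],[0,0,0,-0.006,-0.06,0,0.2],[0,0,0,-0.003,-0.04,0,0.2],[0,0,0,-0.003,-0.02,0,0.2]]';python3 -m handwheel '[[0,0,0,0,0,0,0.2],[0,0,0,0,0,0,0.2],[0,0,0,0,0,0,0.2],[0,0,0,0,0,0,0.2]]'
python3 - <<'E'
from h import *
a=[]
for c in C:
    i=viewer.read_camera(c); a.append(cv2.resize(i[100:300,350:550] if c=="top" else i[200:400,200:400],None,fx=2,fy=2))
    for d in nets.recognise(c,"rye_roll")+nets.recognise(c,"bowl"): print(c,d["score"],d["centre"])
cv2.imwrite("pics/ab8.png",np.hstack(a))
E
```

```text
clock: 25.7
tcp_pos: [0.5467, -0.1603, 0.222]
tool_rot: [-180.0, -0.0, 177.5]
wrist_force: [-0.5, -0.0, -1.2]
grip_width: 0.535
gripper_force: 20.0
clock: 26.2
tcp_pos: [0.5477, -0.157, 0.222]
tool_rot: [180.0, 0.0, 177.7]
wrist_force: [-0.3, -0.8, -1.6]
grip_width: 0.535
gripper_force: 20.0
top 0.74 [0.6359, -0.1568, 0.246]
top 0.66 [0.3548, 0.5906, 0.0415]
top 0.5 [0.6206, -0.026, 0.0421]
top 0.88 [0.6768, -0.1435, 0.1075]
top 0.4 [0.5021, -0.1509, 0.2372]
side 0.62 [0.3621, 0.5884, 0.0415]
side 0.52 [0.613, -0.0444, 0.0232]
side 0.74 [0.59, -0.1514, 0.1289]
```

View pics/ab8.png

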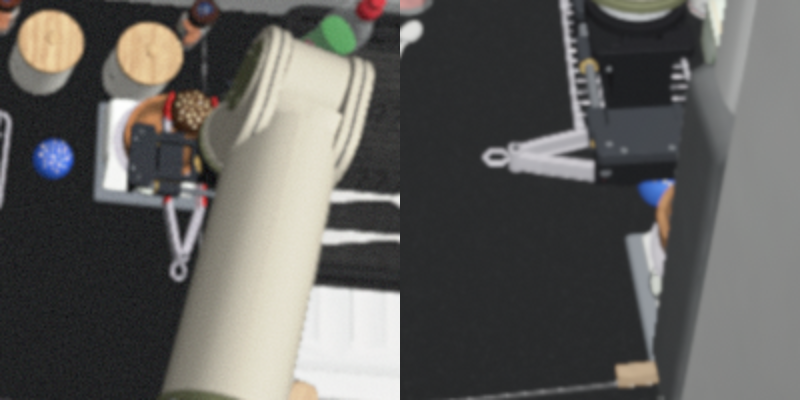

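The roll sits between the jaws above the bowl (top half, 193,110), measured about 7 mm from the bowl's axis. It is at rest, and the bowl on the pan is untouched. I'm handing in.

```bash
python3 -c "from rig import r;print(r.close_job())"
```

```text
the job is handed in; nothing more can be done
None
```

I handed the job in at about 27 s on the robot's clock; no verdict came back. The bowl stands released on the pan, about 6 mm off centre, and the dark roll is held in the tongs about 13 cm above its underside, roughly 7 mm off its axis, with the pale rolls undisturbed in the last picture of the rack.

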